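# Pry open the filter housing and lean its filter panel in the drying stand

## Robot

A 7-joint arm with a two-finger parallel gripper is mounted at the origin on the work surface. World frame = base frame: x ahead of the robot, y to its left, z up, the work surface at z = 0. Lengths are in mm, angles in rad, forces in N, time in s.
With the tool pointing down it reaches from about 425 to 875 mm from the base axis. Payload 8.4 kg.
Tool frame: the origin (TCP) lies between the finger pads; the fingertips stand finger_overhang ahead of it and the grasp point (between the pads) lies 11 mm behind it (finger_overhang is the distance from the TCP to the fingertips, in mm); z points along the fingers, y is the direction in which the jaws open and shut (so a half turn about z gives the same grasp; the last joint's range is limited). The gripper opens to 85 mm and grips with 20 to 120 N. Pads are 22 mm wide; open, the fingers measure 114 mm over their backs; the gripper's body (76 mm by 85 mm) begins 54 mm behind the grasp point. The pads swing forward as they close: fully open they stand 13 mm farther back than shut.
Start: joints at [1.189, 0.333, 0.04, 1.465, -0.013, 1.343, -0.059], TCP at [181.357, -624.157, 210.408] pointing down, gripper open.
Joint ranges: [-2.58, 2.58], [-0.38, 2.09], [-1.3, 1.39], [0.25, 2.4], [-1.5, 4.64], [0.08, 2.09], [-2.65, 2.65]. Speed limits (rad/s): [2.22, 2.22, 2.79, 2.79, 3.14, 3.14, 3.14].

## Interface

Orientations are given as a unit quaternion [x, y, z, w].
In Python, from bench import * gives the robot as it stands. The module is installed in compiled form; this text tells all that it offers.
- The arm moves only by the shell command python3 -m crank 'ROWS' [FORCE]. ROWS is JSON, a list of rows, each a list of 7 numbers: the turn, a rotation vector about the world's x, y, z in degrees, then the shift along the world's x, y, z in cm, then the closure, from -1 (fully open) to 1 (shut), so that 0 is half open. A call has 1 to 12 rows; each row is the pose to reach, as a shift and turn from the pose measured when the call began; what a row does not reach only later rows make up. A row lasts 1/12 s, in which the tool goes at most 41.7 mm and 7.16 degrees, less where a joint would pass 70% of its speed; a pose out of reach is approached as far as the arm can. A call with a gripper value outside its range is refused whole. The fingers move at their own pace and stop on an object; FORCE is the grip in N (left out, the last holds). Time passes only in rows, so rows that repeat a pose let the fingers close. It gives the time, the measured TCP pose, the force and the opening at its end, in the units of the state.
- read_state(): the state, without advancing time (a new reading comes with each control period).
- read_camera(name): name is "scene" or "side" or "wrist"; returns (picture, depth): 384x512x3 uint8, red, green, blue; 384x512 float32, mm along the optical axis (not along the pixel's ray), 0 where there is no reading.
- calibration(name): a dict with "fx", "fy", "cx", "cy" (pixels), "rvec" (rotation vector, rad) and "tvec" (3), from world to camera coordinates, as OpenCV has them. Camera axes: x right, y down, z forward; pixel columns grow to the right and rows downward; lengths in mm; the calibration is good to about 2 mm. The wrist camera is an equidistant fisheye: a pixel r from the principal point sees the ray r / f radians off the axis. A picture is of the moment at which its call begins: read the wrist's pose just before it. calibration takes no time and is no camera call; for the wrist camera it gives the pose at the moment of the call.
- sign_off(): hands the job in, once; it reports no verdict.
The state is a dict: "time": time; "joints": joint angles; "joint_velocities": joint speeds; "effort": joint torques, N m; "position": TCP position; "ee_rot": TCP orientation; "ft_force": force on the tool from outside, world axes, zero at the start; "torque": the same for the moment, N m; "gripper_width": opening from 0.0 (shut) to 1.0 (fully open).
Only numpy, scipy, OpenCV 4.12 (cv2) and the standard library are available. Lean on these libraries where they do the work, as an engineer would, in place of code of your own. Each camera call takes 0.05 s, during which the arm holds its last target. There are 200 camera calls.

## Task

Pry the white housing's grey cover open with the orange-handled blade, pushing it up and back past upright with the blade only (not the gripper), and then lay the blade back wholly on its blue mat. Then lift the yellow filter panel out of the housing and, without dropping it, stand its long bottom edge in the aluminium stand and leave it leaning back against the stand's tall wall, squarely. Leave the glassware alone and the cover open.

Things in the scene. Friction and masses are not known exactly. Their poses are not given: they have to be found in the camera images.
- blade: Pry tool, 180 mm long, 0.09 kg, lying on the mat, tip roughly away from the robot. Origin: centre of the handle's underside; +x to the tip, +z up. Orange handle 90 long (x -45 to 45), 22 wide, 28 tall (z 0 to 28), black collar at its front. Flat steel blade 90 long (x 45 to 135), 18 wide, 2 thick, at z 13 to 15.
- blade_tip (a point): Tip of the steel blade, at (135, 0, 14) mm in the tool's frame.
- mat: Blue mat fixed to the table, 260 (x) by 130 (y) by 2 mm thick. Origin: centre of its underside, on the table. The mat and the stand may swap sides of the table from one start to the next.
- housing: White filter housing, fixed, 150 (x) by 180 (y) by 110 mm tall without the cover; walls 5, floor 6, open on top under the cover. Origin: centre of its underside. Front (-x) roughly faces the robot; hinge on the far (+x) side. A pry notch 70 wide (y) and 12 high (z 98 to 110) cuts through the middle of the front wall's top edge, under the cover. Guides inside, up to z 61, hold the panel.
- notch (a point): Middle of the notch opening on the housing's front face, at (-75, 0, 104) mm in the housing frame.
- hinge (a point): Middle of the hinge line (along the housing's y axis), at (75, 0, 110) mm in the housing frame: the height of the cover's underside when shut.
- cover (a joint): Hinge angle (rad) of the grey cover: 0 shut, pi/2 upright, stop at 2.0. Stiff hinge (0.2 N m friction): it stays where left. Cover: plate 150 (x) by 180 (y) by 8 mm, 0.15 kg; shut, it lies on the housing's rim, flush with front and sides; its underside passes through the hinge line. A red patch on its top front edge marks the notch.
- cover_edge (a point): Middle of the lower front edge of the cover, 150 mm from the hinge line; moves with the cover.
- panel: Yellow-framed filter panel with black and grey faces, a rigid slab 14 thick (x) by 110 wide (y) by 92 tall (z) mm, about 0.15 kg (varies). Origin: centre of its bottom edge. At the start upright on the housing's floor, in its centre, its axes along the housing's, with 2 mm play in the guides; top edge 12 mm below the housing's rim.
- panel_top (a point): Middle of the panel's top edge, at (0, 0, 92) mm in the panel frame.
- stand: Aluminium leaning stand, fixed. Origin: centre of its underside. Base 90 (x) by 160 (y) mm, black top at z 8. Tall wall along the -x side (towards the robot): x -42 to -30, top at z 58. Low lip along the +x side: x 30 to 42, top at z 18. The panel's bottom edge stands on the base between lip and wall, long way along y; its top leans over towards -x on the wall's upper edge.
- flask_y: Bystander: volumetric flask, yellow stopper, 72 mm wide, 162 tall (mm); origin at the centre of its underside.
- flask_r: Bystander: volumetric flask, red stopper, 65 mm wide, 147 tall (mm); origin at the centre of its underside.
- flask_b: Bystander: volumetric flask, blue stopper, 68 mm wide, 155 tall (mm); origin at the centre of its underside.
- beaker: Bystander: glass beaker, 72 mm wide, 90 tall (mm); origin at the centre of its underside.
- jar: Bystander: amber jar, 64 mm wide, 100 tall (mm); origin at the centre of its underside.

How it is judged:
By the outcome, as a careful person would: the job done as asked, in the order asked, and still so for the second after the job is handed in, with the robot touching nothing.
It also fails if it takes over 72 s, if anything falls off the work surface, if the arm or the gripper's body presses on something with over 40 N, if the wrist force passes 120 N, or if a joint passes its speed limit or range.

## Working session

There is one attempt and no reset: what is moved stays moved. The work goes in short steps, Python scripts to look and compute and a shell command to move; the robot and the scene stay as the last step left them, time stands still between calls to the robot, and variables do not carry over. Pictures are saved under pics/ and viewed, and the job is handed in when it is done.

```bash
mkdir -p pics
cat > h.py <<'E'
from bench import *
import numpy as np, cv2
from scipy.spatial.transform import Rotation as R
def snap(n,fn):
    c=calibration(n); p,d=read_camera(n)
    cv2.imwrite('pics/'+fn+'.png',p[:,:,::-1]); np.savez('pics/'+fn+'.npz',p=p,d=d,**{k:np.array(v) for k,v in c.items()})
def cloud(fn,fish=False):
    z=np.load('pics/'+fn+'.npz'); d=z['d']; v,u=np.mgrid[0:384,0:512]
    x=(u-z['cx'])/z['fx']; y=(v-z['cy'])/z['fy']
    if fish:
        r=np.hypot(x,y); s=np.where(r>1e-6,np.tan(np.minimum(r,1.5))/np.maximum(r,1e-6),1); x=x*s;y=y*s
    P=np.stack([x*d,y*d,d],-1)
    Rm=cv2.Rodrigues(z['rvec'].astype(float))[0]
    W=(P-z['tvec'].ravel())@Rm
    W[d<=0]=np.nan
    return W,z['p']
E
python3 - <<'E'
from h import *
s=read_state(); print(s)
for n in('scene','side','wrist'):
    snap(n,n+'0'); c=calibration(n); Rm=cv2.Rodrigues(np.array(c['rvec'],float))[0]; print(n,c['fx'],-Rm.T@np.array(c['tvec']).ravel(),Rm[2])
E
```

```text
{'time': 0.0, 'joints': array([ 1.18881628,  0.33387449,  0.03985611,  1.46627749, -0.01340622,
        1.34329336, -0.05849485]), 'joint_velocities': array([ 0.00219458,  0.00025871,  0.0014968 , -0.00011788,  0.00032854,
       -0.00147038,  0.00076465]), 'effort': array([ 2.62149097e-04, -6.58553410e+01,  1.36543237e+00, -4.05574107e+01,
        1.69644045e-02,  1.24568649e-02,  1.89032431e-05]), 'position': array([ 181.21352684, -623.71871899,  209.54153529]), 'ee_rot': array([ 9.90020538e-01,  1.40920920e-01, -1.58553012e-04, -7.77452366e-04]), 'ft_force': array([-0.24130577,  0.59612143,  0.62438558]), 'torque': array([ 0.01366898,  0.01368784, -0.06037527]), 'gripper_width': 0.9980763865265779}
scene 420.2650512917775 [1280.39145281  680.79135598  688.71166662] [-0.58701869 -0.62522849 -0.51429407]
side 486.42085641895306 [ 30.28971181 777.40159504 977.34839119] [ 0.44408459 -0.61880081 -0.64797718]
wrist 297.3186396354542 [ 259.80244289 -600.52514031  372.49198864] [-0.30891271 -0.08842969 -0.9469705 ]
```

View pics/scene0.png

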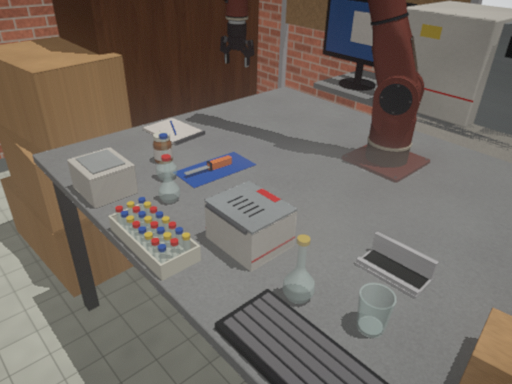

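View pics/side0.png

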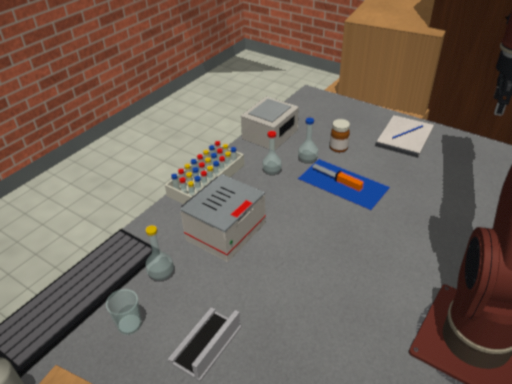

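View pics/wrist0.png

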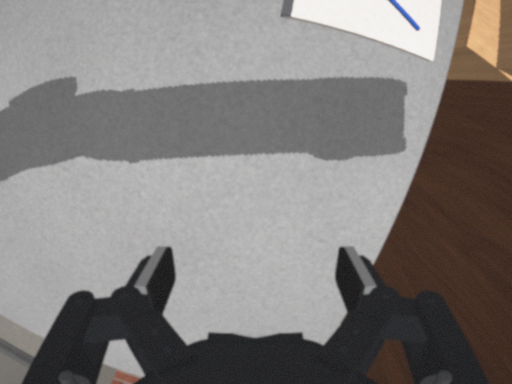

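The two fixed views show the blade and mat at side (345,180), the housing with its red patch at (242,209), the stand at (205,342), and flasks by the mat and housing. Next I fit their poses from depth.

Run:
```python
from h import *
def rect(P,n):
    P=P[~np.isnan(P).any(1)]
    if len(P)<8: print(n,len(P)); return
    r=cv2.minAreaRect(P[:,:2].astype(np.float32)); print(n,len(P),'c',np.round(r[0],1),'sz',np.round(r[1],1),'ang',round(r[2],1),'z',np.round(np.percentile(P[:,2],[2,50,98]),1),'med',np.round(np.median(P,0),1))
for n in('scene0','side0'):
    W,p=cloud(n); h=cv2.cvtColor(p,cv2.COLOR_RGB2HSV).astype(int); H,S,V=h[...,0],h[...,1],h[...,2]; x,y,z=W[...,0],W[...,1],W[...,2]
    inn=(x>200)&(x<1000)&(abs(y)<600)
    rect(W[inn&(H>112)&(H<125)&(S>150)&(z<15)],n+' mat')
    rect(W[inn&(H>4)&(H<15)&(S>180)&(V>120)&(z>18)&(z<45)&(y<-100)],n+' handle')
    m=inn&(z>112)&(z<124)&(abs(y)<250); rect(W[m&(H<25)|m],n+' cover')
    rect(W[m&((H<5)|(H>174))&(S>180)],n+' red')
    m=inn&(z>53)&(z<62)&(y>150)&(y<500)&(x<650); rect(W[m],n+' wallz58')
    m=inn&(z>5)&(z<11)&(y>150)&(y<500)&(x<700)&(V<60); rect(W[m],n+' base')
    m=inn&(z>15)&(z<21)&(y>150)&(y<500)&(x<700); rect(W[m],n+' lip')
    m=inn&(z>10)&(z<17)&(y<-100)&(x>300)&(S<60); rect(W[m],n+' steel')
    for a,(lo,hi) in dict(objs=(60,200)).items():
        m=(inn&(z>lo)&(z<hi)).astype(np.uint8); k,l,st,ce=cv2.connectedComponentsWithStats(m)
        for i in range(1,k):
            if st[i,4]>25: q=W[l==i]; print('  ',st[i,4],np.round(np.median(q,0)),'max',np.round(np.nanmax(q,0)),'min',np.round(np.nanmin(q,0)),np.round(ce[i]))
```

```text
scene0 mat 0
scene0 handle 0
scene0 cover 2719 c [697.7  95.1] sz [310.1 162.4] ang 89.7 z [113.4 117.6 119.9] med [704.1  43.3 117.6]
scene0 red 0
scene0 wallz58 302 c [469.4 346.3] sz [ 18.2 158.1] ang 2.7 z [53.3 57.1 59.8] med [472.8 354.3  57.1]
scene0 base 386 c [498.6 349.3] sz [ 47.1 140.7] ang 4.0 z [ 6.3  8.4 10.4] med [497.3 379.3   8.4]
scene0 lip 403 c [585.  352.1] sz [234.  160.3] ang 3.3 z [15.2 17.5 20.6] med [540.7 356.1  17.5]
scene0 steel 330 c [ 714.4 -442. ] sz [737.2 361.4] ang 30.2 z [10.2 14.1 16.9] med [ 814.9 -368.4   14.1]
   549 [ 682. -388.   99.] max [ 757. -257.  155.] min [ 589. -542.   60.] [163. 154.]
   1910 [ 877. -408.   99.] max [ 934. -364.  108.] min [ 793. -529.   60.] [101. 169.]
   4134 [717.  63. 117.] max [778. 125. 121.] min [615. -60.  60.] [250. 215.]
   465 [ 857. -103.   73.] max [865.  -4.  78.] min [ 843. -235.   60.] [164. 219.]
   481 [ 890. -103.   73.] max [898.  -3.  78.] min [ 877. -234.   60.] [152. 224.]
   500 [ 922. -102.   73.] max [931.  -4.  79.] min [ 910. -236.   60.] [141. 230.]
   555 [746. 254. 103.] max [762. 271
[... 1433 characters left out ...]
.]
   83 [892. -22.  71.] max [929.  -3.  78.] min [874. -56.  60.] [181. 176.]
   38 [883. -43.  72.] max [892. -34.  78.] min [871. -60.  60.] [188. 175.]
   41 [913. -11.  72.] max [925.  -4.  79.] min [906. -26.  60.] [174. 177.]
   3763 [673.  55. 116.] max [777. 125. 124.] min [612. -61.  60.] [222. 209.]
   42 [847. -43.  71.] max [863. -35.  78.] min [838. -55.  60.] [197. 179.]
   42 [848. -13.  72.] max [862.  -6.  78.] min [840. -25.  60.] [190. 184.]
   398 [730. 253. 101.] max [752. 270. 164.] min [712. 227.  60.] [154. 246.]
   606 [692. 406.  78.] max [726. 442.  92.] min [652. 371.  60.] [122. 305.]
   267 [638. 591.  89.] max [685. 600.  93.] min [594. 577.  85.] [ 69. 376.]
```

Run:
```python
from h import *
def rect(P,n):
    P=P[~np.isnan(P).any(1)]
    if len(P)<8: print(n,len(P)); return
    m=np.median(P[:,:2],0); P=P[np.abs(P[:,:2]-m).max(1)<170]
    r=cv2.minAreaRect(P[:,:2].astype(np.float32)); print(n,len(P),'c',np.round(r[0],1),'sz',np.round(r[1],1),'ang',round(r[2],1),'z',np.round(np.percentile(P[:,2],[2,50,98]),1),'med',np.round(np.median(P,0),1))
for n in('scene0','side0'):
    W,p=cloud(n); q=p.astype(int);r,g,b=q[...,0],q[...,1],q[...,2]; x,y,z=W[...,0],W[...,1],W[...,2]
    inn=(x>350)&(x<850)&(y<-150)&(y>-520)
    rect(W[inn&(b>r+60)&(b>g+60)&(z<12)],n+' mat')
    rect(W[inn&(r>b+80)&(z>20)&(z<40)&(x<620)],n+' handle')
    rect(W[inn&(z>10)&(z<19)&(abs(r-b)<40)&(x<660)&(x>500)],n+' steel')
    inn=(x>500)&(x<850)&(y>-150)&(y<160)
    rect(W[inn&(z>114)&(z<123)],n+' cover')
    rect(W[inn&(z>112)&(r>g+80)],n+' red')
    # cover front edge & side edges by line fit
    m=inn&(z>114)&(z<123); P=W[m][:,:2]
    F=[];Bk=[]
    for yy in range(-40,110,8):
        s=P[abs(P[:,1]-yy)<4]; F.append((yy,np.percentile(s[:,0],1),np.percentile(s[:,0],99)))
    F=np.array(F); print(' front fit',np.polyfit(F[:,0],F[:,1],1),'back',np.polyfit(F[:,0],F[:,2],1))
    F=[]
    for xx in range(640,760,8):
        s=P[abs(P[:,0]-xx)<4]; F.append((xx,np.percentile(s[:,1],1),np.percentile(s[:,1],99)))
    F=np.array(F); print(' right fit',np.polyfit(F[:,0]-700,F[:,1],1),'left',np.polyfit(F[:,0]-700,F[:,2],1))
```

```text
scene0 mat 438 c [ 547.5 -347. ] sz [122.5 182.3] ang 88.4 z [-1.4  1.4  4.2] med [ 575.8 -318.5    1.4]
scene0 handle 85 c [ 492.5 -342.5] sz [22.2 79.2] ang 87.0 z [21.1 28.  31.5] med [ 495.8 -339.1   28. ]
scene0 steel 107 c [ 617.6 -416.6] sz [103.3 211.8] ang 22.5 z [10.7 16.1 18.7] med [ 589.7 -353.3   16.1]
scene0 cover 2625 c [696.6  32.1] sz [184.  160.8] ang 89.7 z [114.6 117.6 119.9] med [702.5  41.6 117.6]
scene0 red 103 c [628.   31.5] sz [21.6 67.5] ang 2.5 z [116.7 118.4 120.7] med [627.8  34.2 118.4]
 front fit [-9.07769792e-04  6.20303840e+02] back [-8.28516693e-03  7.74112494e+02]
 right fit [-9.95667244e-03 -5.47600016e+01] left [-2.08417595e-03  1.21880916e+02]
side0 mat 1504 c [ 511.9 -347.6] sz [132.5 261.7] ang 89.0 z [-3.5  0.9  5.3] med [ 488.7 -328.7    0.9]
side0 handle 166 c [ 488.6 -344.6] sz [28.3 84.4] ang 85.2 z [20.5 27.6 32.3] med [ 487.6 -340.7   27.6]
side0 steel 135 c [ 612.6 -412.8] sz [113.3 189.8] ang 14.6 z [11.1 15.7 18.7] med [ 589.5 -357.4   15.7]
side0 cover 2417 c [691.7  31.5] sz [184.1 159.9] ang 89.9 z [114.3 117.  120.6] med [686.   39.2 117. ]
side0 red 146 c [628.8  30.1] sz [24.8 71. ] ang 0.0 z [113.7 117.7 121.1] med [627.9  30.4 117.7]
 front fit [-5.23750815e-03  6.15029922e+02] back [-1.9267824e-02  7.6689559e+02]
 right fit [-2.84007688e-03 -5.56630040e+01] left [9.50616865e-06 1.21063090e+02]
```

```bash
python3 -c "
import bench;print([n for n in dir(bench) if not n.startswith('__')], getattr(bench,'finger_overhang',None))"
python3 -m crank '[[0,0,-3,3,2.5,0,-1],[0,0,-6,6,5,0,-1],[0,0,-10,9,8,0,-1],[0,0,-14,12,11,0,-1],[0,0,-18,15,14,0,-1],[0,0,-22,18,17,0,-1],[0,0,-22,21,20,0,-1],[0,0,-22,24,23,0,-1],[0,0,-22,27,25.5,0,-1],[0,0,-22,30,27.5,-1,-1],[0,0,-22,31,28,-2,-1],[0,0,-22,31,28,-2,-1]]'
python3 - <<'E'
from h import *
print(read_state()['position'],R.from_quat(read_state()['ee_rot']).as_matrix())
snap('wrist','w1')
E
```

```text
['IKError', 'calibration', 'finger_overhang', 'read_camera', 'read_state', 'sign_off'] 8.0
time: 1.15
position: [493.7, -339.5, 187.2]
ee_rot: [0.999, -0.047, -0.001, -0.002]
ft_force: [-1.2, 0.4, -0.2]
gripper_width: 0.999
[ 493.72291146 -339.4666422   187.16035777] [[ 0.99553598 -0.09436836 -0.00164906]
 [-0.09436028 -0.99552825  0.00443278]
 [-0.00206    -0.00425738 -0.99998882]]
```

View pics/w1.png

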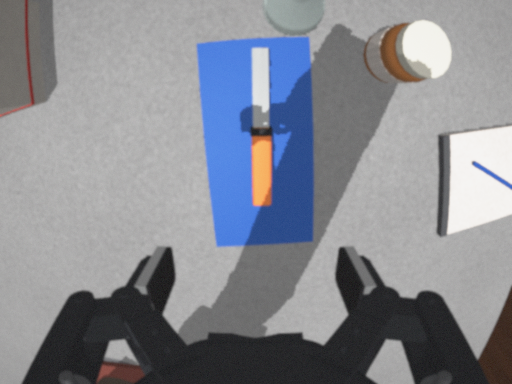

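The wrist view shows the orange handle at (262,170) with the steel up to (261,47), nearly parallel to the image's vertical. I measure it from depth.

Run:
```python
from h import *
W,p=cloud('w1',True); q=p.astype(int);r,g,b=q[...,0],q[...,1],q[...,2]
v,u=np.mgrid[0:384,0:512]
def f(m,n):
    P=W[m]; P=P[~np.isnan(P).any(1)]; c,s,a=cv2.minAreaRect(P[:,:2].astype(np.float32)); print(n,len(P),np.round(c,1),np.round(s,1),round(a,1),'z',np.round(np.percentile(P[:,2],[5,50,95]),1))
box=(u>190)&(u<325)&(v>30)&(v<250)
f(box&(r>b+80)&(W[...,2]>20),'handle')
f(box&(abs(r-b)<50)&(r>120)&(v>45)&(v<128)&(u>245)&(u<275),'steel')
f(box&(b>r+60),'mat')
```

```text
handle 1250 [ 488.3 -344.8] [20.3 81.1] 85.4 z [27.8 29.1 30.2]
steel 1297 [ 582.1 -353.2] [19.7 89.3] 85.0 z [14.6 16.3 17.6]
mat 18809 [ 509.9 -344.5] [130.8 263.1] 87.9 z [-0.   1.2  2.5]
```

```bash
python3 -m crank '[[0,0,0,0.5,-0.3,-3,-1],[0,0,0,1.1,-0.7,-6,-1],[0,0,0,1.1,-0.7,-9,-1],[0,0,0,1.1,-0.7,-12,-1],[0,0,0,1.1,-0.7,-14,-1],[0,0,0,1.1,-0.7,-15,-1],[0,0,0,1.1,-0.7,-15,-1]]'; python3 -c "
from h import *
snap('wrist','w2')"
```

```text
time: 1.78
position: [500.4, -349.5, 36.0]
ee_rot: [0.999, -0.05, -0.003, -0.002]
ft_force: [0.6, -0.0, 0.1]
gripper_width: 1.001
```

View pics/w2.png

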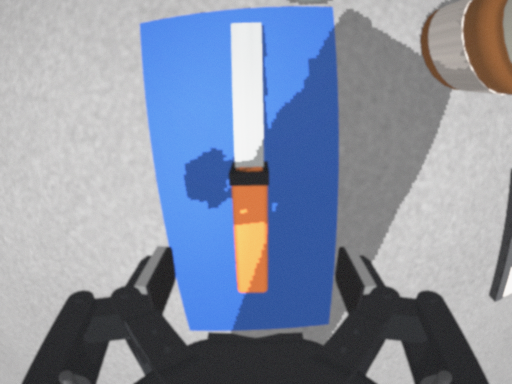

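```bash
python3 -m crank '[[0,0,0,0.3,0.3,-1,-1],[0,0,0,0.4,0.3,-2,-1],[0,0,0,0.4,0.3,-2.3,-1],[0,0,0,0.4,0.3,-2.3,-0.5],[0,0,0,0.4,0.3,-2.3,0],[0,0,0,0.4,0.3,-2.3,0.5],[0,0,0,0.4,0.3,-2.3,1],[0,0,0,0.4,0.3,-2.3,1],[0,0,0,0.4,0.3,-2.3,1],[0,0,0,0.4,0.3,-2.3,1],[0,0,0,0.4,0.3,-2.3,1]]' 90
```

```text
time: 2.75
position: [505.7, -346.9, 15.0]
ee_rot: [0.999, -0.05, -0.002, -0.002]
ft_force: [-0.3, -0.3, -0.1]
gripper_width: 0.002
```

```bash
python3 -c "
from h import *
snap('wrist','w3');snap('side','s3');print(read_state()['gripper_width'])
W,p=cloud('s3'); cv2.imwrite('pics/s3c.png',cv2.resize(p[100:260,250:450,::-1],None,fx=4,fy=4,interpolation=2)[:600])"
```

```text
-0.001292348458977334
```

View pics/w3.png

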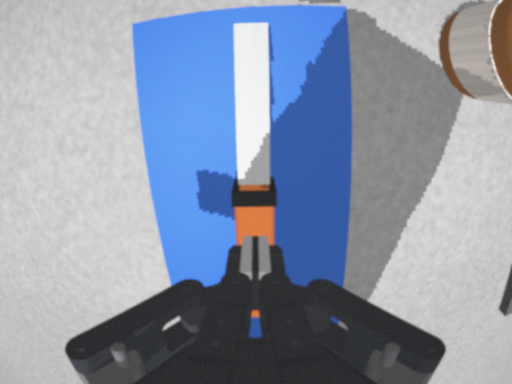

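View pics/s3c.png

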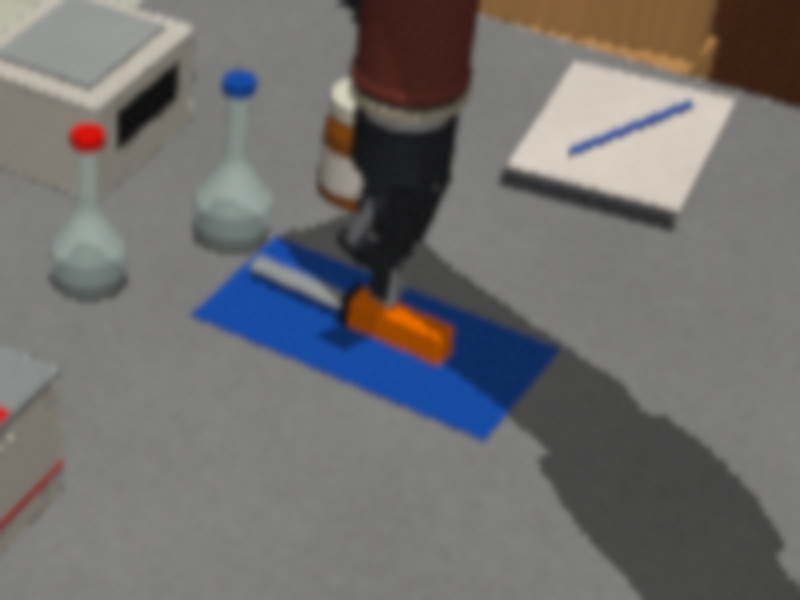

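The fingers shut above the handle: the wrist view shows the tips at (258,250) over the orange. I check the fingertip height from depth.

Run:
```python
from h import *
W,p=cloud('w3',True)
for v in (215,230,236,240,245,255,265,275,290): print(v,[np.round(W[v,u]) for u in (246,252,264)],p[v,252])
s=read_state();print(s['position'],s['joints'])
for f in('w1','w2','w3'):
    z=np.load('pics/'+f+'.npz');Rm=cv2.Rodrigues(z['rvec'].astype(float))[0];print(f,-Rm.T@z['tvec'].ravel())
W,p=cloud('s3')
for (u,v) in [(345,174),(347,172),(348,170),(349,176),(350,178),(355,182)]: print(u,v,np.round(W[v,u]),p[v,u])
```

```text
215 [array([ 524., -344.,   30.]), array([ 524., -347.,   30.]), array([ 523., -353.,   29.])] [222 126  71]
230 [array([ 515., -343.,   29.]), array([ 515., -346.,   31.]), array([ 514., -352.,   30.])] [221 124  69]
236 [array([ 516., -343.,   39.]), array([ 516., -346.,   39.]), array([ 515., -352.,   39.])] [147 106  93]
240 [array([ 517., -343.,   45.]), array([ 516., -346.,   45.]), array([ 515., -352.,   43.])] [92 91 92]
245 [array([ 516., -343.,   48.]), array([ 516., -346.,   49.]), array([ 515., -352.,   49.])] [93 93 94]
255 [array([ 516., -344.,   59.]), array([ 516., -346.,   60.]), array([nan, nan, nan])] [83 85 84]
265 [array([ 516., -344.,   67.]), array([ 516., -347.,   68.]), array([ 515., -352.,   67.])] [75 75 76]
275 [array([ 517., -344.,   76.]), array([ 514., -346.,   72.]), array([ 516., -352.,   75.])] [96 97 99]
290 [array([ 518., -345.,   87.]), array([ 506., -345.,   72.]), array([ 517., -351.,   87.])] [52 50 53]
[ 505.6755534 -346.8570737   14.936933 ] [ 0.65763903  0.44002706 -0.15916412  1.74614806  0.08056087  0.96647126
 -1.20283909]
w1 [ 575.40758376 -347.65356488  349.76068803]
w2 [ 582.69670533 -358.15111126  198.23872688]
w3 [ 587.61821838 -355.2869135   177.47408346]
345 174 [ 500. -330.   51.] [54 42 36]
347 172 [ 500. -343.   50.] [74 75 75]
348 170 [ 497. -341.   60.] [85 86 86]
349 176 [ 496. -353.   29.] [156  77  37]
350 178 [ 489. -346.   29.] [221 103   0]
355 182 [ 466. -334.   31.] [216 101   0]
```

```bash
python3 -m crank '[[0,0,0,0,0,0,0],[0,0,0,0,0,0,0],[0,0,0,0,0,0,0],[0,0,0,0,0,-0.5,0],[0,0,0,0,0,-1,0],[0,0,0,0,0,-1.5,0],[0,0,0,0,0,-1.5,0]]'
python3 - <<'E'
from h import *
snap('wrist','w4'); W,p=cloud('w4',True)
print(read_state()['gripper_width'])
for v in range(225,300,5): print(v,[np.round(W[v,u]) for u in (208,216,222,292,300)])
E
```

```text
time: 3.43
position: [504.8, -346.3, -1.7]
ee_rot: [0.999, -0.05, -0.003, -0.002]
ft_force: [-0.5, 0.0, -1.0]
gripper_width: 0.5
0.5005790093773973
225 [array([ 513., -319.,    1.]), array([ 514., -324.,    3.]), array([ 513., -327.,    2.]), array([ 508., -369.,    1.]), array([ 508., -373.,    2.])]
230 [array([ 510., -318.,    1.]), array([ 509., -323.,    1.]), array([ 509., -327.,    1.]), array([ 505., -368.,    1.]), array([ 505., -373.,    2.])]
235 [array([ 507., -318.,    1.]), array([ 506., -322.,    1.]), array([ 506., -326.,    1.]), array([ 502., -368.,    1.]), array([ 501., -373.,    1.])]
240 [array([ 518., -323.,   28.]), array([ 503., -322.,    2.]), array([ 503., -326.,    1.]), array([ 498., -368.,    1.]), array([ 512., -370.,   26.])]
245 [array([ 517., -324.,   33.]), array([ 499., -321.,    1.]), array([ 499., -325.,    1.]), array([ 494., -368.,   -0.]), array([ 513., -369.,   33.])]
250 [array([ 517., -325.,   37.]), array([ 496., -321.,    2.]), array([ 496., -325.,    1.]), array([ 491., -368.,    0.]), array([ 513., -369.,   38.])]
255 [array([ 517., -32
[... 672 characters left out ...]
77., -322.,    2.]), array([ 473., -367.,    2.]), array([ 503., -368.,   44.])]
280 [array([ 508., -325.,   50.]), array([ 473., -317.,    1.]), array([ 473., -321.,    1.]), array([ 468., -367.,    1.]), array([ 501., -367.,   46.])]
285 [array([ 506., -325.,   52.]), array([ 468., -316.,    0.]), array([ 469., -320.,    1.]), array([ 464., -367.,    1.]), array([ 501., -367.,   50.])]
290 [array([ 505., -325.,   54.]), array([ 465., -316.,    2.]), array([ 465., -320.,    2.]), array([ 460., -367.,    2.]), array([ 497., -367.,   49.])]
295 [array([ 503., -325.,   55.]), array([ 460., -315.,    1.]), array([ 459., -319.,    1.]), array([ 455., -366.,    1.]), array([ 496., -367.,   51.])]
```

View pics/w4.png

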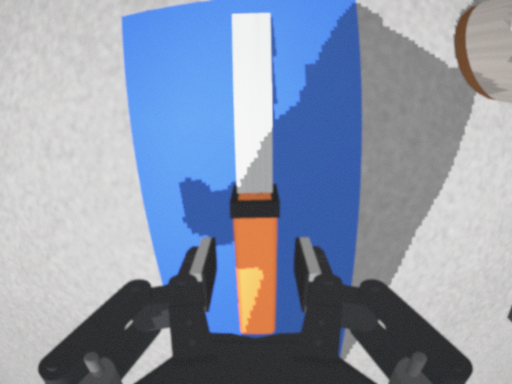

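The fingertips are actually about 18 mm behind the reported TCP (tips at z≈23, TCP at -1.7), not 8 mm ahead, so I plan with that offset. I go 15 mm lower and close.

```bash
python3 -m crank '[[0,0,0,0,0,-0.5,0],[0,0,0,0,0,-1,0],[0,0,0,0,0,-1.5,0],[0,0,0,0,0,-1.5,0.3],[0,0,0,0,0,-1.5,0.6],[0,0,0,0,0,-1.5,1],[0,0,0,0,0,-1.5,1],[0,0,0,0,0,-1.5,1],[0,0,0,0,0,-1.5,1]]' 90
```

```text
time: 4.23
position: [505.1, -346.5, -16.0]
ee_rot: [0.999, -0.05, -0.002, -0.002]
ft_force: [-0.5, 0.7, -0.5]
gripper_width: 0.233
```

```bash
python3 -m crank '[[0,0,0,0,0,1,1],[0,0,0,-0.5,0,3,1],[0,0,0,-1.5,1,6,1],[0,0,1,-2.5,4,9,1],[0,0,2,-2.5,8,9,1],[0,0,3,-2.5,12,9,1],[0,0,4,-2.5,16,9,1],[0,0,5.4,-2.5,20,9,1],[0,0,5.4,-2.5,24,9,1],[0,0,5.4,-2.5,28,9,1],[0,0,5.4,-2.5,32,9,1],[0,0,5.4,-2.5,35,9,1]]'; python3 -m crank '[[0,0,0,0,1.5,0,1],[0,0,0,0,2.8,0,1],[0,0,0,0,2.8,0,1]]'
python3 - <<'E'
from h import *
snap('wrist','w5');snap('side','s5')
E
```

```text
time: 5.23
position: [480.0, 7.0, 75.2]
ee_rot: [1.0, -0.001, -0.002, -0.002]
ft_force: [1.1, -0.6, -0.1]
gripper_width: 0.24
time: 5.48
position: [480.1, 38.2, 76.2]
ee_rot: [1.0, 0.001, -0.001, -0.002]
ft_force: [0.3, 0.0, -0.8]
gripper_width: 0.24
```

View pics/w5.png

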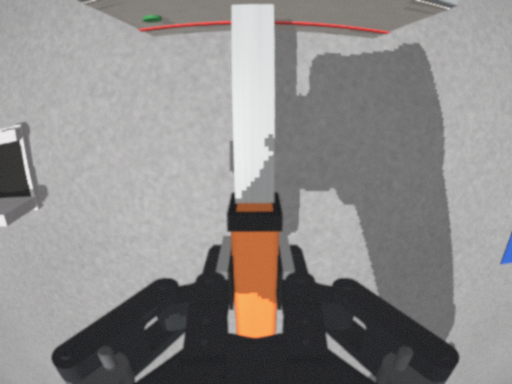

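View pics/s5.png

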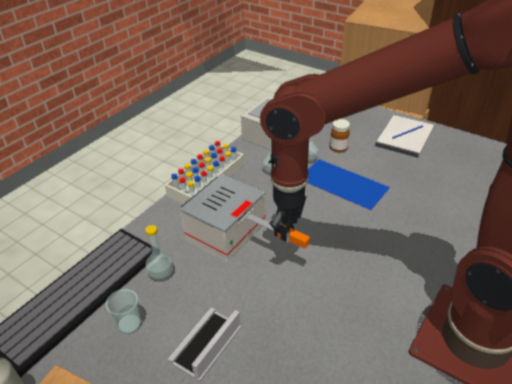

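The blade is level and pointing at the housing's front, with its tip at wrist (253,8). I measure the tip height against the cover.

Run:
```python
from h import *
W,p=cloud('w5',True)
for v in (6,12,20,60,100,150,190): print(v,[np.round(W[v,u],1) for u in (240,253,266)])
W,p=cloud('s5');q=p.astype(int)
for v,u in [(217,248),(218,252),(220,256),(223,264),(226,268)]: print(u,v,np.round(W[v,u],1),p[v,u])
cv2.imwrite('pics/s5c.png',cv2.resize(p[160:280,170:330,::-1],None,fx=5,fy=5,interpolation=2))
```

```text
6 [array([601.3,  45. , 109.2]), array([601.1,  39.5, 109.5]), array([600.9,  34. , 110.3])]
12 [array([598.4,  45. , 109.3]), array([598.4,  39.5, 109. ]), array([nan, nan, nan])]
20 [array([594.4,  44.9, 110.4]), array([594.2,  39.5, 111.2]), array([594.7,  34. , 109.3])]
60 [array([576.7,  45. , 109. ]), array([576.6,  39.5, 109.6]), array([576.7,  33.9, 109.2])]
100 [array([559.2,  45. , 109.6]), array([559.2,  39.4, 110.2]), array([559.2,  33.9, 109.2])]
150 [array([537. ,  45.2, 109.1]), array([537.1,  39.5, 109.4]), array([537.3,  33.7, 110.5])]
190 [array([517.8,  45.5, 107.8]), array([518.1,  39.5, 108.6]), array([518.1,  33.5, 108.5])]
248 217 [598.4  40.7 109.2] [154 158 154]
252 218 [587.6  37.8 109. ] [158 161 157]
256 220 [576.5  35.7 105.9] [159 162 158]
264 223 [551.6  35.2 107.8] [161 164 161]
268 226 [537.   38.4 107.4] [159 162 159]
```

View pics/s5c.png

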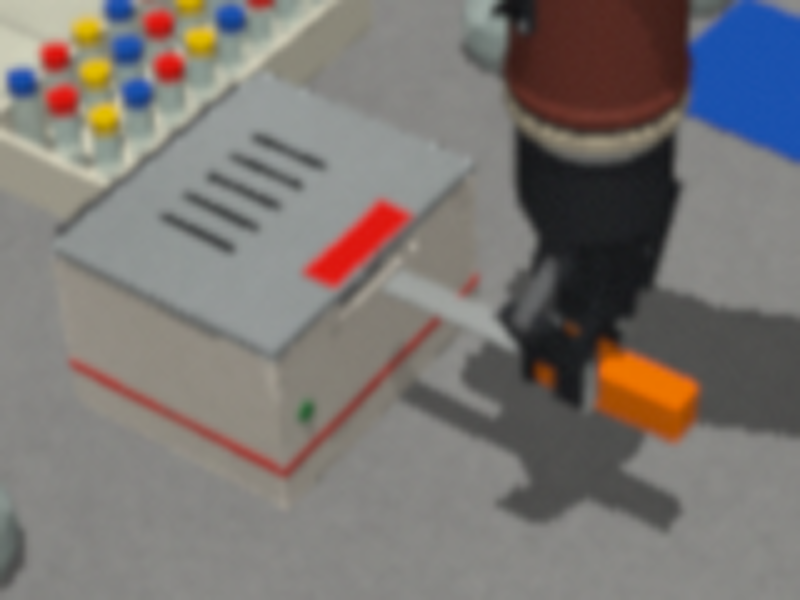

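```bash
python3 -m crank '[[0,0,0,0,-0.4,-0.2,1],[0,0,0,0,-0.7,-0.4,1],[0,0,0,0,-0.7,-0.4,1],[0,0,0,0,-0.7,-0.4,1]]';python3 -m crank '[[0,0,0,0.8,0,0,1],[0,0,0,1.6,0,0,1],[0,0,0,2.2,0,0,1],[0,0,0,2.2,0,0,1]]'
```

```text
time: 5.92
position: [480.0, 26.5, 71.5]
ee_rot: [1.0, -0.002, -0.002, -0.002]
ft_force: [-0.1, 0.5, -0.9]
gripper_width: 0.241
time: 6.25
position: [503.6, 26.6, 71.6]
ee_rot: [1.0, -0.002, -0.001, -0.002]
ft_force: [-0.3, 0.5, -2.2]
gripper_width: 0.239
```

```bash
python3 -m crank '[[0,0,0,0.7,0.2,0,1],[0,0,0,1.4,0.3,0,1],[0,0,0,2.1,0.3,0,1],[0,0,0,2.1,0.3,0,1]]'
python3 - <<'E'
from h import *
snap('side','s6')
W,p=cloud('s6'); cv2.imwrite('pics/s6c.png',cv2.resize(p[160:280,170:330,::-1],None,fx=5,fy=5,interpolation=2))
E
```

```text
time: 6.58
position: [526.1, 29.9, 71.6]
ee_rot: [1.0, -0.002, -0.001, -0.002]
ft_force: [-0.0, 0.7, -0.3]
gripper_width: 0.239
```

View pics/s6c.png

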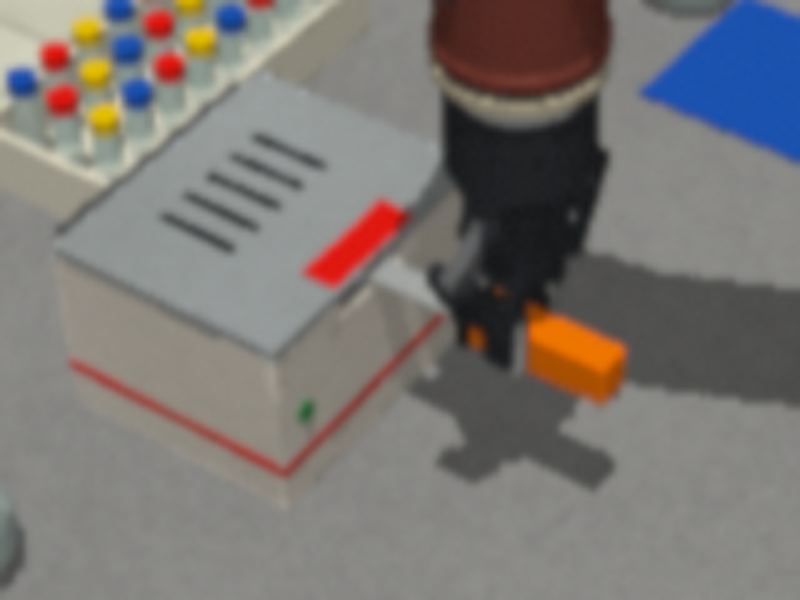

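```bash
python3 -m crank '[[0,0,0,0.1,0,0.7,1],[0,0,0,0.2,0,1.4,1],[0,0,0,0.3,0,2.2,1],[0,0,0,0.5,0,3.05,1],[0,0,0,0.7,0,3.85,1],[0,0,0,0.9,0,4.65,1],[0,0,0,1.2,0,5.4,1],[0,0,0,1.6,0,6.15,1],[0,0,0,2,0,6.85,1],[0,0,0,2.45,0,7.55,1],[0,0,0,3,0,8.2,1],[0,0,0,3.5,0,8.8,1]]'
python3 - <<'E'
from h import *
snap('side','s7');snap('scene','c7')
W,p=cloud('s7'); cv2.imwrite('pics/s7c.png',cv2.resize(p[130:280,170:330,::-1],None,fx=4,fy=4,interpolation=2))
E
```

```text
time: 7.63
position: [560.9, 29.8, 160.1]
ee_rot: [1.0, -0.002, -0.001, -0.002]
ft_force: [-0.8, -0.9, -4.2]
gripper_width: 0.24
```

View pics/s7c.png

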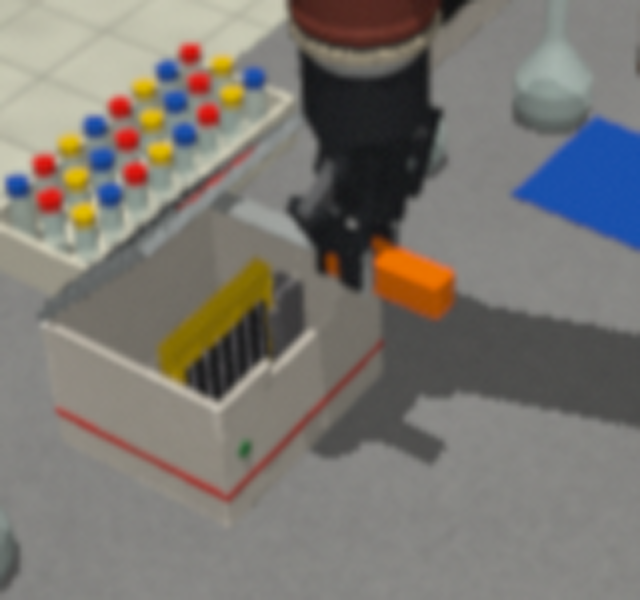

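View pics/c7.png

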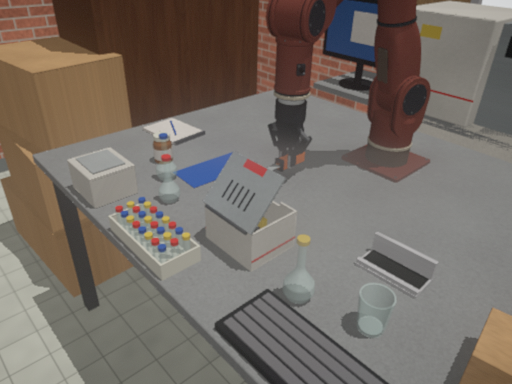

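```bash
python3 -m crank '[[0,0,0,0.5,0,0.5,1],[0,0,0,1.1,0,1.05,1],[0,0,0,1.8,0,1.5,1],[0,0,0,2.5,0,1.95,1],[0,0,0,3.2,0,2.35,1],[0,0,0,4,0,2.7,1],[0,0,0,4.75,0,3,1],[0,0,0,5.5,0,3.2,1],[0,0,0,6.4,0,3.4,1],[0,0,0,7.2,0,3.5,1],[0,0,0,8,0,3.5,1],[0,0,0,8.8,0,3.5,1]]'; python3 -m crank '[[0,0,0,0.6,0,0,1],[0,0,0,1.2,0,-0.1,1],[0,0,0,1.8,0,-0.2,1],[0,0,0,2.4,0,-0.3,1],[0,0,0,3,0,-0.4,1],[0,0,0,3.5,0,-0.6,1],[0,0,0,3.5,0,-0.6,1]]'
python3 - <<'E'
from h import *
snap('side','s8');snap('scene','c8')
W,p=cloud('s8'); cv2.imwrite('pics/s8c.png',cv2.resize(p[100:280,150:330,::-1],None,fx=3,fy=3,interpolation=2))
E
```

```text
time: 8.73
position: [650.8, 30.0, 195.7]
ee_rot: [1.0, -0.002, -0.0, -0.002]
ft_force: [-1.9, 0.3, -1.4]
gripper_width: 0.234
time: 9.32
position: [686.7, 29.9, 189.2]
ee_rot: [1.0, -0.002, 0.0, -0.002]
ft_force: [0.0, -0.0, -1.6]
gripper_width: 0.242
```

View pics/s8c.png

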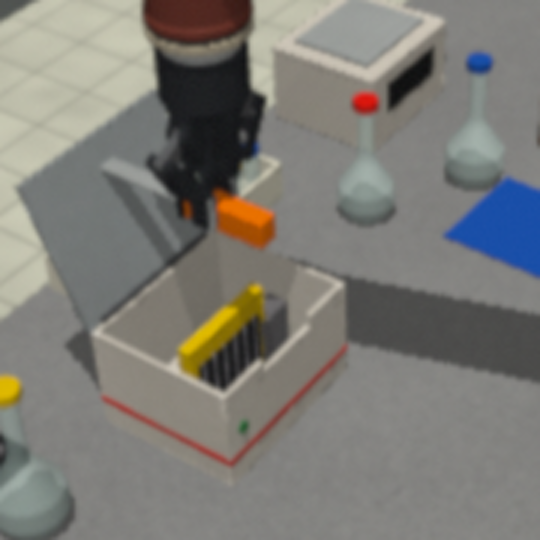

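View pics/c8.png

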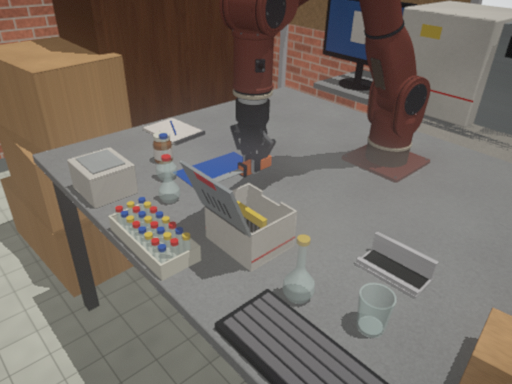

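Both views show the cover past upright (about 105–110°), leaning away from the robot. I back the blade straight out and carry it to the mat.

```bash
python3 -m crank '[[0,0,0,-1.5,0,0,1],[0,0,0,-4,0,0,1],[0,0,0,-8,0,0,1],[0,0,0,-12,0,0,1],[0,0,0,-16,0,0,1],[0,0,-1,-18.5,-3,-1,1],[0,0,-2,-19.2,-7,-2,1],[0,0,-3,-19.2,-11,-3,1],[0,0,-4,-19.2,-15,-4,1],[0,0,-5.4,-19.2,-19,-5,1],[0,0,-5.4,-19.2,-23,-6,1],[0,0,-5.4,-19.2,-26,-7,1]]'; python3 -m crank '[[0,0,0,0,-3,-1,1],[0,0,0,0.5,-6,-2,1],[0,0,0,1,-9,-4,1],[0,0,0,1,-10.8,-6,1],[0,0,0,1,-10.8,-8,1],[0,0,0,1,-10.8,-9,1],[0,0,0,1,-10.8,-9,1]]'
python3 - <<'E'
from h import *
snap('wrist','w9')
W,p=cloud('w9',True)
for v in (6,12,20,60,100,150,190): print(v,[np.round(W[v,u],1) for u in (246,253,260)])
E
```

```text
time: 10.42
position: [493.6, -233.9, 119.9]
ee_rot: [0.999, -0.05, 0.001, -0.001]
ft_force: [1.0, -0.0, -0.2]
gripper_width: 0.241
time: 11.0
position: [502.2, -340.6, 27.7]
ee_rot: [0.999, -0.05, -0.001, -0.003]
ft_force: [0.0, -0.0, -0.7]
gripper_width: 0.238
6 [array([ 623.1, -348.9,   60.6]), array([ 622.7, -351.9,   60.9]), array([ 622.4, -354.9,   61. ])]
12 [array([ 620.1, -348.6,   61.2]), array([ 619.8, -351.6,   61.1]), array([ 619.7, -354.6,   60.5])]
20 [array([ 616.4, -348.3,   61.5]), array([ 616. , -351.2,   61.6]), array([ 616. , -354.2,   60.4])]
60 [array([ 598.6, -346.4,   60.7]), array([ 598.4, -349.4,   59.8]), array([ 597.9, -352.4,   61.3])]
100 [array([ 581.2, -344.6,   60.4]), array([ 580.9, -347.6,   61.1]), array([ 580.5, -350.6,   59.7])]
150 [array([ 559.2, -342.3,   60.9]), array([ 558.9, -345.4,   61.1]), array([ 558.7, -348.4,   61.2])]
190 [array([ 540.4, -340.2,   60.2]), array([ 540. , -343.4,   59.7]), array([ 540. , -346.6,   60.9])]
```

View pics/w9.png

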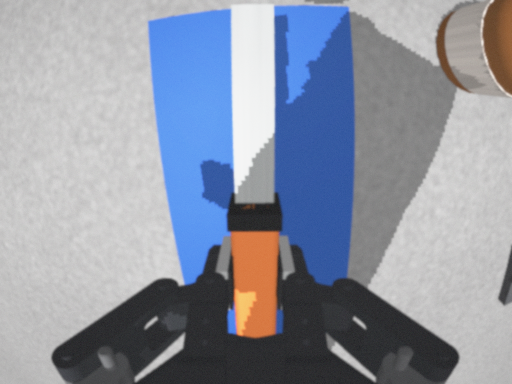

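```bash
python3 -m crank '[[0,0,0,-0.3,0,-1,1],[0,0,0,-0.8,0,-2,1],[0,0,0,-0.8,0,-3,1],[0,0,0,-0.8,0,-3.6,1],[0,0,0,-0.8,0,-4,1],[0,0,0,-0.8,0,-4.2,1],[0,0,0,-0.8,0,-4.2,1],[0,0,0,-0.8,0,-4.2,1]]'
```

```text
time: 11.72
position: [495.6, -340.7, -12.4]
ee_rot: [0.999, -0.05, 0.001, -0.002]
ft_force: [-0.3, -1.3, 0.1]
gripper_width: 0.238
```

```bash
python3 -m crank '[[0,0,0,0,0,-0.1,1],[0,0,0,0,0,-0.2,1],[0,0,0,0,0,-0.3,1],[0,0,0,0,0,-0.3,1]]'
```

```text
time: 12.05
position: [495.5, -340.8, -15.5]
ee_rot: [0.999, -0.05, 0.001, -0.002]
ft_force: [-0.9, 0.4, -0.5]
gripper_width: 0.242
```

```bash
python3 -m crank '[[0,0,0,0,0,0,0.4],[0,0,0,0,0,0,0.2],[0,0,0,0,0,0,0],[0,0,0,0,0,0,0],[0,0,0,0,0,1,0],[0,0,0,0,0,3,0],[0,0,0,0,0,6,0],[0,0,0,0,0,9,0],[0,0,0,0,0,12,0],[0,0,0,0,0,15,0],[0,0,0,0,0,17,0],[0,0,0,0,0,17,0]]'; python3 -c "
from h import *
snap('wrist','w10')
W,p=cloud('w10',True); q=p.astype(int);r,g,b=q[...,0],q[...,1],q[...,2]
def f(m,n):
    P=W[m]; P=P[~np.isnan(P).any(1)]; c=cv2.minAreaRect(P[:,:2].astype(np.float32)); print(n,np.round(c[0],1),np.round(c[1],1),c[2],np.median(P[:,2]))
f((r>b+80)&(W[...,2]>20)&(W[...,2]<40)&(abs(W[...,1]+345)<50),'handle')
"
```

```text
time: 13.05
position: [497.9, -342.1, 160.8]
ee_rot: [0.999, -0.05, 0.004, 0.0]
ft_force: [-0.1, -0.4, 0.6]
gripper_width: 0.499
handle [ 480.1 -339. ] [21.  81.2] 84.710693359375 29.006489209566602
```

View pics/w10.png

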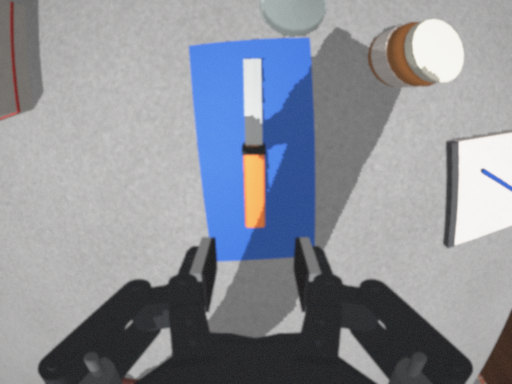

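The blade lies flat, wholly on the mat (steel tip at (252,60), handle end at (255,226), inside the blue on all sides). Now I go over the panel, turning +95°.

```bash
python3 -m crank '[[0,0,7,1,2,0.5,0],[0,0,14,2.5,5,1,0],[0,0,21,4,8,1.5,0],[0,0,28,6,11,2,0],[0,0,35,8,14,2,0],[0,0,42,10,17,2,0],[0,0,49,12,20,2,0],[0,0,56,14,23,2,0],[0,0,63,15.5,26,2,0],[0,0,70,17,29,2,0],[0,0,77,18,32,2,0],[0,0,84,19,34.5,2,0]]'; python3 -m crank '[[0,0,6,0.3,2,0,0],[0,0,11.4,0.6,2.9,0,0],[0,0,11.4,0.6,2.9,0,0],[0,0,11.4,0.6,2.9,0,0]]'; python3 -c "
from h import *
snap('wrist','w11');snap('side','s11')
s=read_state();print(s['joints'],R.from_quat(s['ee_rot']).as_matrix())
"
```

```text
time: 14.1
position: [686.7, 6.3, 177.1]
ee_rot: [0.773, 0.634, 0.001, -0.003]
ft_force: [0.2, 0.3, -0.5]
gripper_width: 0.5
time: 14.43
position: [692.3, 35.3, 176.2]
ee_rot: [0.707, 0.707, 0.001, -0.004]
ft_force: [-0.2, -0.4, 0.3]
gripper_width: 0.499
[ 0.27524913  0.50143097 -0.55646684  1.36005942  0.25674582  1.35594596
 -0.28372174] [[ 0.00296018  0.99998695 -0.00416311]
 [ 0.99998222 -0.00293856  0.00518961]
 [ 0.00517731 -0.0041784  -0.99997787]]
```

View pics/w11.png

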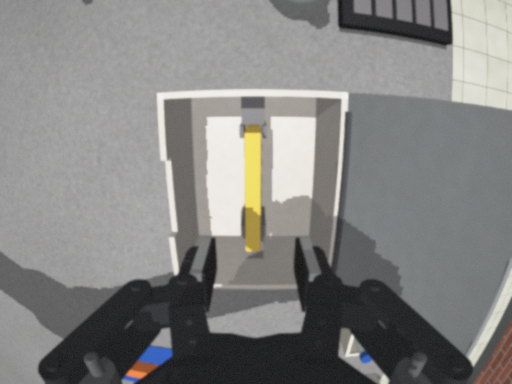

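View pics/s11.png

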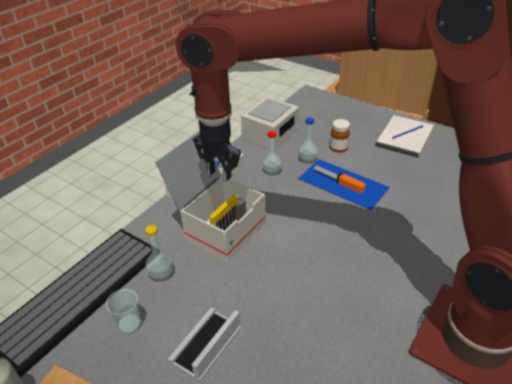

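The wrist view shows the open housing with the yellow panel edge at column 253, rows 127–250, between the fingers. I measure the panel and the cover angle.

```bash
python3 -c "
from h import *
W,p=cloud('w11',True); q=p.astype(int);r,g,b=q[...,0],q[...,1],q[...,2]
m=(r>b+80)&(g>b+60)&(W[...,2]>92)&(W[...,2]<106)
P=W[m];P=P[~np.isnan(P).any(1)]; c=cv2.minAreaRect(P[:,:2].astype(np.float32)); print(np.round(c[0],1),np.round(c[1],1),c[2],np.median(P,0))
m=(W[...,2]>107)&(W[...,2]<114)&(W[...,0]<780)&(W[...,0]>600); P=W[m]; print('rim',np.percentile(P,[1,99],axis=0))
v,u=np.mgrid[0:384,0:512]
m=(u>370)&(u<470)&(v>120)&(v<260); P=W[m];P=P[~np.isnan(P).any(1)];P=P[(P[:,2]>120)];c=P.mean(0);n=np.linalg.svd(P-c)[2][2];print('cover',c,n,np.degrees(np.arctan2(abs(n[2]),abs(n[0])))+90)
"
```

```text
[688.7  32.6] [108.9  13.1] 89.56120300292969 [688.49320692  39.54425371  97.22163432]
rim [[613.74548594 -57.31807496 107.26450764]
 [765.1228008  122.3516337  113.87001589]]
cover [793.03971938  65.16325582 181.93340617] [ 9.26311875e-01  5.68748902e-04 -3.76757199e-01] 112.13296391862798
```

```bash
python3 -m crank '[[0,0,0,-0.2,-0.2,-2,0],[0,0,0,-0.4,-0.3,-4,0],[0,0,0,-0.4,-0.3,-6,0],[0,0,0,-0.4,-0.3,-8,0],[0,0,0,-0.4,-0.3,-9,0],[0,0,0,-0.4,-0.3,-9,0]]'; python3 -m crank '[[0,0,0,0,0,-1,0],[0,0,0,0,0,-2,0],[0,0,0,0,0,-3,0],[0,0,0,0,0,-3.4,0],[0,0,0,0,0,-3.4,0]]'; python3 -c "
from h import *
snap('wrist','w12')"
```

```text
time: 15.03
position: [686.8, 28.4, 84.0]
ee_rot: [0.709, 0.705, -0.001, -0.004]
ft_force: [0.1, -0.8, -0.1]
gripper_width: 0.501
time: 15.45
position: [686.1, 28.3, 48.6]
ee_rot: [0.709, 0.705, -0.002, -0.005]
ft_force: [-0.6, 0.4, -0.9]
gripper_width: 0.501
```

View pics/w12.png

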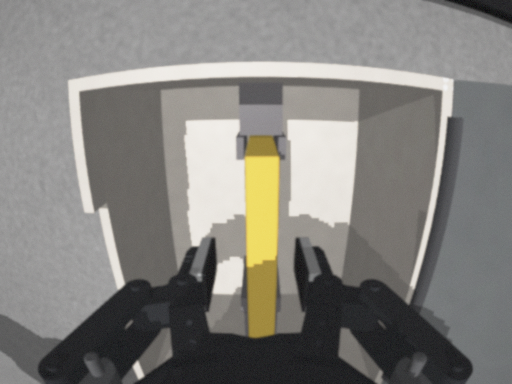

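```bash
python3 -m crank '[[0,0,0,0.25,0.4,0.2,0],[0,0,0,0.25,0.4,0.2,0],[0,0,0,0.25,0.4,0.2,0.3],[0,0,0,0.25,0.4,0.2,0.6],[0,0,0,0.25,0.4,0.2,1],[0,0,0,0.25,0.4,0.2,1],[0,0,0,0.25,0.4,0.2,1],[0,0,0,0.25,0.4,0.2,1]]' 60; python3 -m crank '[[0,0,0,0,0,0.5,1],[0,0,0,0,0,1.2,1],[0,0,0,0,0,2,1],[0,0,0,0,0,3,1],[0,0,0,0,0,4,1],[0,0,0,0,0,4,1]]'
```

```text
time: 16.17
position: [689.5, 32.5, 52.1]
ee_rot: [0.709, 0.705, -0.001, -0.004]
ft_force: [0.9, -0.5, 4.4]
gripper_width: 0.149
time: 16.67
position: [690.9, 32.8, 95.2]
ee_rot: [0.709, 0.705, 0.0, -0.003]
ft_force: [1.0, 0.2, -0.8]
gripper_width: 0.153
```

```bash
python3 -m crank '[[0,0,0,0,0,1.5,1],[0,0,0,0,0,3.5,1],[0,0,0,0,0,5.5,1],[0,0,0,0,0,7.5,1],[0,0,0,0,0,9,1],[0,0,0,0,0,10,1],[0,0,0,0,0,10,1]]'; python3 -c "
from h import *
snap('wrist','w13');snap('side','s13')
W,p=cloud('s13'); cv2.imwrite('pics/s13c.png',cv2.resize(p[100:280,130:330,::-1],None,fx=3,fy=3,interpolation=2))"
```

```text
time: 17.25
position: [692.0, 33.1, 197.8]
ee_rot: [0.709, 0.705, 0.002, -0.002]
ft_force: [-0.0, -0.2, -1.9]
gripper_width: 0.152
```

View pics/w13.png

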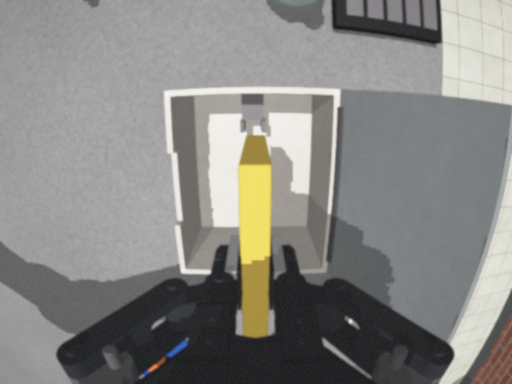

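View pics/s13c.png

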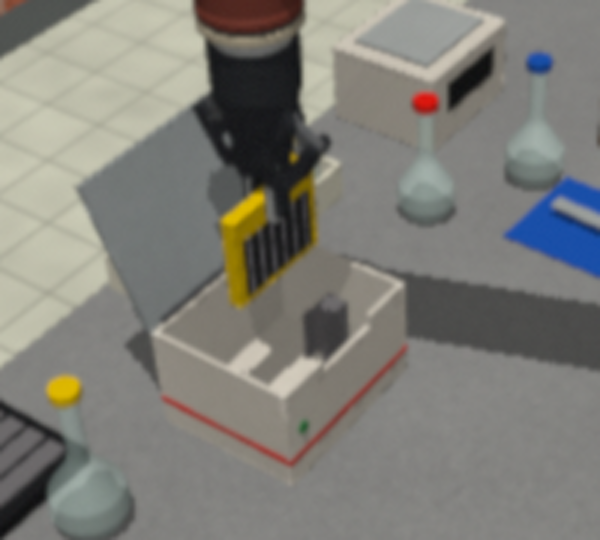

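The panel is out, gripped squarely and clear of the rim; the cover is still open. I carry it over the stand and look.

```bash
python3 -m crank '[[0,0,0,-1,1,0,1],[0,0,0,-2.2,3,0,1],[0,0,0,-3.4,6,0,1],[0,0,0,-4.6,9,0,1],[0,0,0,-5.8,12,0,1],[0,0,1,-7,15,0,1],[0,0,1.5,-8.2,18,0,1],[0,0,2,-9.4,21,0,1],[0,0,2.5,-10.6,24,0,1],[0,0,3,-11.8,27,0,1],[0,0,3.4,-13,29.5,0,1],[0,0,3.4,-14,30.5,0,1]]';python3 -m crank '[[0,0,0,-0.5,0.5,0,1],[0,0,0,-1,0.7,0,1],[0,0,0,-1,0.7,0,1]]'; python3 -c "
from h import *
snap('wrist','w14');snap('side','s14')
W,p=cloud('w14',True); x,y,z=W[...,0],W[...,1],W[...,2]
def f(m,n):
    P=W[m]; P=P[~np.isnan(P).any(1)]; c=cv2.minAreaRect(P[:,:2].astype(np.float32)) if len(P)>5 else 0; print(n,len(P),c)
inn=(x>420)&(x<600)&(y>230)&(y<460)
f(inn&(z>55)&(z<61)&(x<500),'wall'); f(inn&(z>15)&(z<21),'lip'); f(inn&(z>5)&(z<11),'base')
s=read_state();print(s['joints'])
W,p=cloud('s14'); x,y,z=W[...,0],W[...,1],W[...,2];f((x>420)&(x<600)&(y>230)&(y<460)&(z>54)&(z<62)&(x<500),'wall side')
"
```

```text
time: 18.35
position: [547.7, 341.8, 193.1]
ee_rot: [0.686, 0.727, -0.001, -0.005]
ft_force: [-1.0, 0.4, -1.7]
gripper_width: 0.155
time: 18.6
position: [536.9, 348.4, 192.4]
ee_rot: [0.686, 0.728, -0.001, -0.005]
ft_force: [-0.5, 0.2, -0.7]
gripper_width: 0.153
wall 1554 ((467.35980224609375, 345.9736633300781), (12.950895309448242, 158.9036865234375), 2.7229702472686768)
lip 538 ((508.4479675292969, 351.11993408203125), (81.51953125, 158.62362670898438), 6.189851760864258)
base 5090 ((504.4712829589844, 348.1235046386719), (88.77167510986328, 160.70013427734375), 3.756047010421753)
[-0.11388073  0.41109647 -0.69515031  1.47909038  0.25716822  1.34917289
 -0.76885843]
wall side 361 ((467.5086669921875, 345.9932556152344), (14.11656379699707, 158.5836944580078), 2.8056015968322754)
```

View pics/w14.png

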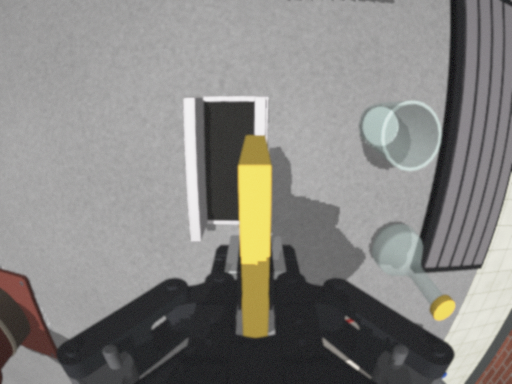

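View pics/s14.png

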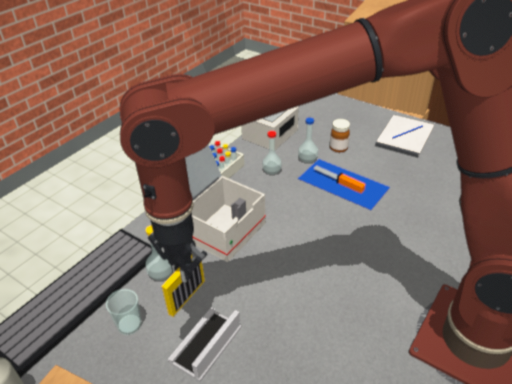

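Wall centre (467.4, 346), yaw 2.75°: both cameras agree. I tilt 22° back and hover with the bottom edge above the wall height.

```bash
python3 -m crank '[[0.2,-4,-0.1,-0.5,0,-0.5,1],[0.4,-8,-0.2,-1.2,0,-1.5,1],[0.6,-12,-0.3,-2,0,-3,1],[0.8,-16,-0.4,-3,-0.1,-4.5,1],[1,-20,-0.5,-4,-0.15,-6,1],[1.1,-22,-0.6,-5,-0.15,-7.2,1],[1.1,-22,-0.6,-5.1,-0.15,-8.2,1],[1.1,-22,-0.6,-5.1,-0.15,-8.2,1],[1.1,-22,-0.6,-5.1,-0.15,-8.2,1]]'; python3 -c "
from h import *
snap('side','s15');snap('scene','c15')
s=read_state();M=R.from_quat(s['ee_rot']).as_matrix();print(s['position'],M);a=M[:,1];print('panel normal yaw',np.degrees(np.arctan2(a[1],a[0])),'tool x',M[:,0],'tilt',np.degrees(np.arctan2(M[0,2],-M[2,2])))
W,p=cloud('s15'); cv2.imwrite('pics/s15c.png',cv2.resize(p[230:384,110:290,::-1],None,fx=3.5,fy=3.5,interpolation=2))
W,p=cloud('c15'); cv2.imwrite('pics/c15c.png',cv2.resize(p[170:310,320:480,::-1],None,fx=4,fy=4,interpolation=2))"
```

```text
time: 19.45
position: [489.0, 344.4, 111.0]
ee_rot: [0.679, 0.71, 0.137, 0.128]
ft_force: [0.6, 0.9, -1.0]
gripper_width: 0.148
[489.565508   345.23392128 111.81971323] [[-0.04476375  0.92859269  0.36839085]
 [ 0.99898488  0.03974721  0.02119853]
 [ 0.00504229  0.36896581 -0.92942929]]
panel normal yaw 2.4509757353399526 tool x [-0.04476375  0.99898488  0.00504229] tilt 21.621514197029683
```

View pics/s15c.png

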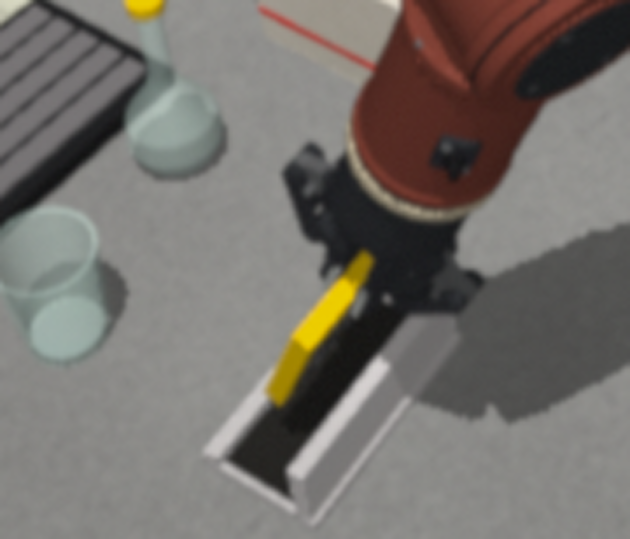

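View pics/c15c.png

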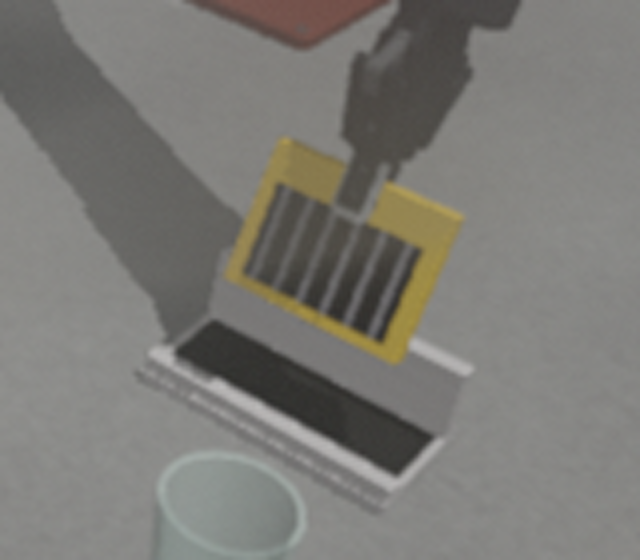

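```bash
python3 -m crank '[[0,0,0,-0.1,0.1,-1,1],[0,0,0,-0.3,0.2,-2,1],[0,0,0,-0.35,0.2,-3,1],[0,0,0,-0.35,0.2,-4,1],[0,0,0,-0.35,0.2,-4.8,1],[0,0,0,-0.35,0.2,-4.8,1],[0,0,0,-0.35,0.2,-4.8,1]]'; python3 -c "
from h import *
snap('scene','c16');snap('side','s16')
W,p=cloud('c16');q=p.astype(int);cv2.imwrite('pics/c16c.png',cv2.resize(p[170:310,320:480,::-1],None,fx=4,fy=4,interpolation=2))
m=(q[...,0]>q[...,2]+60)&(q[...,1]>q[...,2]+40)&(abs(W[...,0]-490)<60)&(abs(W[...,1]-347)<80); P=W[m];print(np.round(np.percentile(P,[1,50,99],axis=0),1))
lo=P[P[:,2]<np.percentile(P[:,2],15)];print('low',np.median(lo,0))
W,p=cloud('s16'); cv2.imwrite('pics/s16c.png',cv2.resize(p[230:384,110:290,::-1],None,fx=3.5,fy=3.5,interpolation=2))"
```

```text
time: 20.13
position: [485.8, 347.1, 63.1]
ee_rot: [0.679, 0.71, 0.137, 0.128]
ft_force: [0.6, -0.1, -1.7]
gripper_width: 0.153
[[465.3 293.7  23.2]
 [489.  379.6  73.6]
 [512.6 401.9 108. ]]
low [508.43092072 358.1580889   25.77377188]
```

View pics/c16c.png

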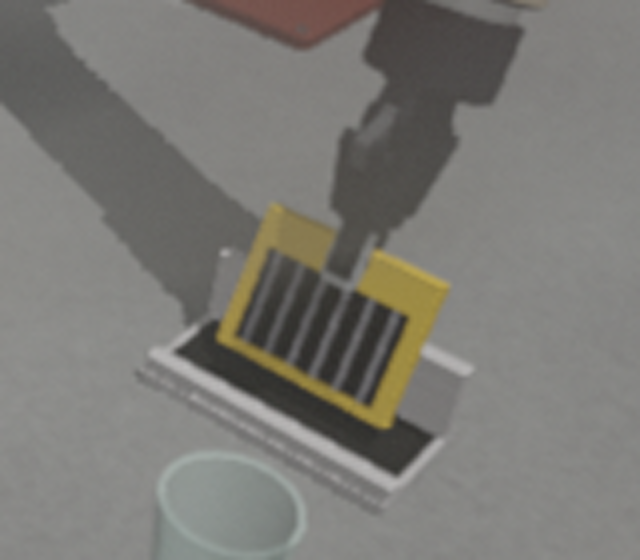

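View pics/s16c.png

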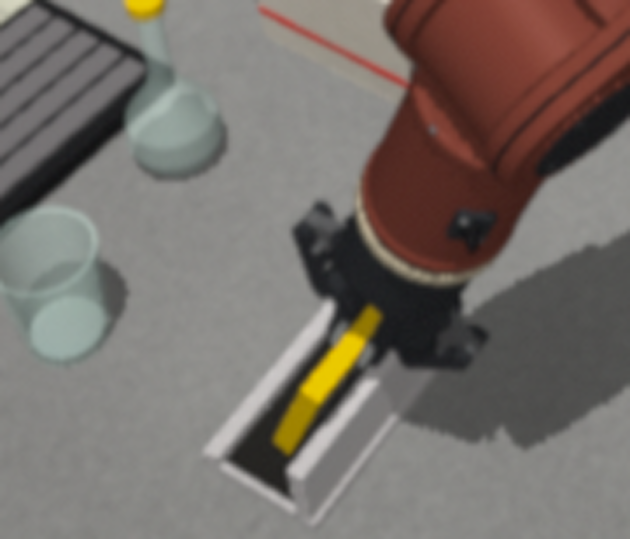

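```bash
python3 -m crank '[[0,0,0,0,0,-0.3,1],[0,0,0,0,0,-0.6,1],[0,0,0,0,0,-0.8,1],[0,0,0,0,0,-0.8,1]]'; python3 -m crank '[[0,0,0,0,0,-0.1,1],[0,0,0,0,0,-0.15,1],[0,0,0,0,0,-0.15,1]]'
```

```text
time: 20.57
position: [486.1, 347.3, 55.8]
ee_rot: [0.679, 0.71, 0.137, 0.128]
ft_force: [-0.2, 0.4, -1.7]
gripper_width: 0.149
time: 20.82
position: [486.1, 347.3, 54.2]
ee_rot: [0.679, 0.71, 0.137, 0.128]
ft_force: [-0.2, 0.6, -1.2]
gripper_width: 0.152
```

```bash
python3 -m crank '[[0,0,0,0,0,-0.1,1],[0,0,0,0,0,-0.1,1]]'; python3 -m crank '[[0,0,0,0,0,-0.1,1],[0,0,0,0,0,-0.1,1]]'; python3 -m crank '[[0,0,0,0,0,-0.1,1],[0,0,0,0,0,-0.1,1]]'
```

```text
time: 20.98
position: [486.2, 347.4, 53.2]
ee_rot: [0.679, 0.71, 0.138, 0.128]
ft_force: [1.0, -0.0, -1.0]
gripper_width: 0.151
time: 21.15
position: [486.7, 347.7, 53.0]
ee_rot: [0.679, 0.71, 0.138, 0.128]
ft_force: [0.7, -1.4, 3.7]
gripper_width: 0.156
time: 21.32
position: [487.2, 348.0, 53.0]
ee_rot: [0.679, 0.709, 0.139, 0.129]
ft_force: [-3.5, -2.3, 7.9]
gripper_width: 0.147
```

```bash
python3 -m crank '[[0.05,-1,0,-0.08,0,0,1],[0.1,-2,0,-0.16,0,0,1],[0.14,-3,0,-0.25,0,0,1],[0.14,-3,0,-0.25,0,0,1]]'; python3 -m crank '[[0,0,0,0,0,0,0.65],[0,0,0,0,0,0,0.6],[0,0,0,0,0,0,0.55],[0,0,0,0,0,0,0.5],[0,0,0,0,0,0,0.45],[0,0,0,0,0,0,0.45],[0,0,0,0,0,0,0.45]]' 20; python3 -c "
from h import *
snap('scene','c17');snap('side','s17')
W,p=cloud('c17');cv2.imwrite('pics/c17c.png',cv2.resize(p[170:310,320:480,::-1],None,fx=4,fy=4,interpolation=2))
W,p=cloud('s17'); cv2.imwrite('pics/s17c.png',cv2.resize(p[230:384,110:290,::-1],None,fx=3.5,fy=3.5,interpolation=2))"
```

```text
time: 21.65
position: [484.2, 348.1, 52.8]
ee_rot: [0.675, 0.706, 0.158, 0.147]
ft_force: [0.0, -0.4, -1.7]
gripper_width: 0.153
time: 22.23
position: [484.2, 348.0, 52.8]
ee_rot: [0.675, 0.706, 0.158, 0.147]
ft_force: [-0.4, -0.5, 0.2]
gripper_width: 0.276
```

View pics/c17c.png

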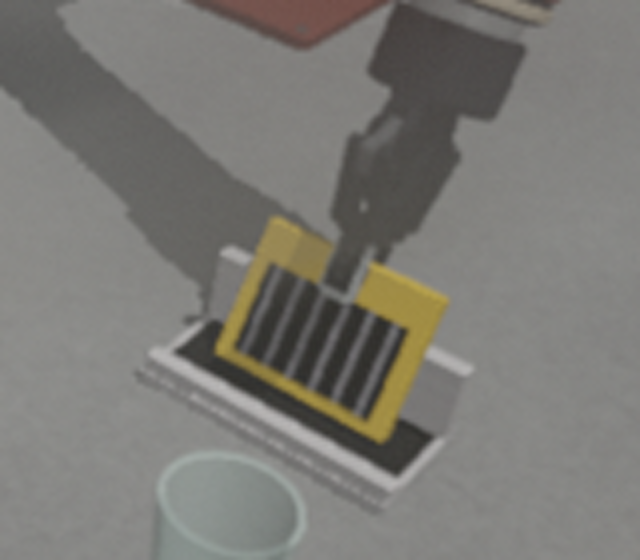

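View pics/s17c.png

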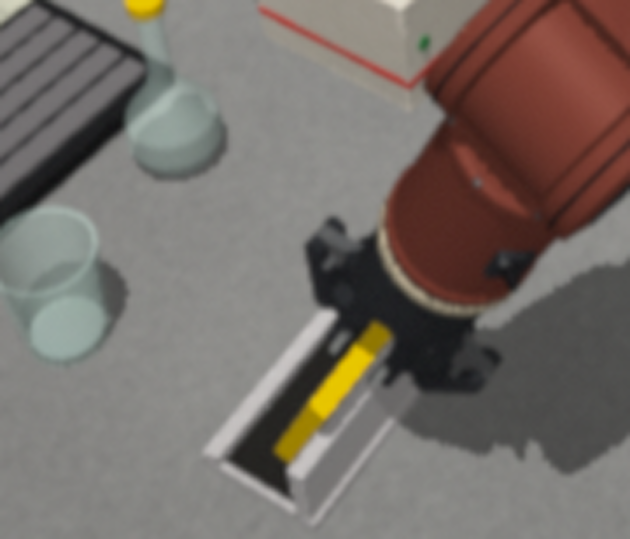

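The panel now rests on the wall, with the fingers clear on both faces. I retract along the finger axis.

```bash
python3 -m crank '[[0,0,0,-0.2,0,0.45,0.45],[0,0,0,-0.42,0,0.9,0.45],[0,0,0,-0.84,-0.05,1.8,0.45],[0,0,0,-1.26,-0.1,2.7,0.45],[0,0,0,-1.7,-0.1,3.6,0.45],[0,0,0,-2.1,-0.1,4.5,0.45],[0,0,0,-2.9,-0.1,6.3,0.45],[0,0,0,-3.8,-0.1,8.1,0.45],[0,0,0,-4.6,-0.1,10,0.45],[0,0,0,-4.6,-0.1,13,0.45],[0,0,0,-4.6,-0.1,16,0.45],[0,0,0,-4.6,-0.1,16,0.45]]'; python3 -c "
from h import *
snap('scene','c18');snap('side','s18');snap('wrist','w18')
W,p=cloud('c18');q=p.astype(int);cv2.imwrite('pics/c18c.png',cv2.resize(p[170:310,320:480,::-1],None,fx=4,fy=4,interpolation=2))
x,y,z=W[...,0],W[...,1],W[...,2]
for n in ('c18','s18'):
    W,p=cloud(n);q=p.astype(int)
    m=(q[...,0]>q[...,2]+60)&(q[...,1]>q[...,2]+40)&(abs(W[...,0]-490)<80)&(abs(W[...,1]-347)<80); P=W[m]
    print(n,len(P),np.round(np.percentile(P,[1,50,99],axis=0),1))
    t=P[P[:,2]>np.percentile(P[:,2],98)-8]; print(' top rect',cv2.minAreaRect(t[:,:2].astype(np.float32)),t[:,2].mean())
    c=P.mean(0);nn=np.linalg.svd(P-c)[2][2];nn*=np.sign(nn[0]);print(' normal',nn,'tilt',np.degrees(np.arcsin(nn[2])),'yaw',np.degrees(np.arctan2(nn[1],nn[0])))
"
```

```text
time: 23.33
position: [439.4, 349.7, 219.9]
ee_rot: [0.674, 0.705, 0.162, 0.148]
ft_force: [0.1, 0.3, 0.7]
gripper_width: 0.274
c18 757 [[463.1 295.   14.3]
 [481.8 368.5  77.7]
 [513.1 402.5  97.3]]
 top rect ((469.6363830566406, 361.3646240234375), (21.20284652709961, 81.67292022705078), 0.8304840922355652) 92.99380436384841
 normal [0.90536074 0.05716005 0.42077863] tilt 24.88375557793186 yaw 3.612580652342867
s18 475 [[457.9 290.6   6.4]
 [467.8 362.3  91.4]
 [518.1 402.   97.7]]
 top rect ((465.8259582519531, 344.8289489746094), (14.069721221923828, 111.77202606201172), 2.908405065536499) 93.41413794236904
 normal [0.87735561 0.06369411 0.47559457] tilt 28.398069332582725 yaw 4.15226470190909
```

View pics/c18c.png

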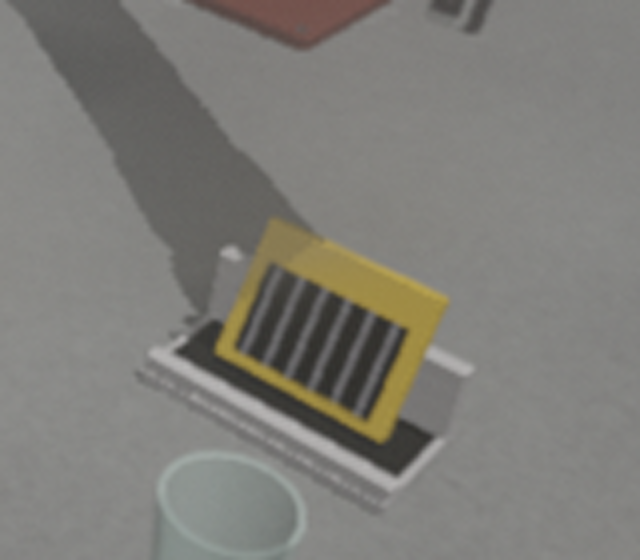

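View pics/s18.png

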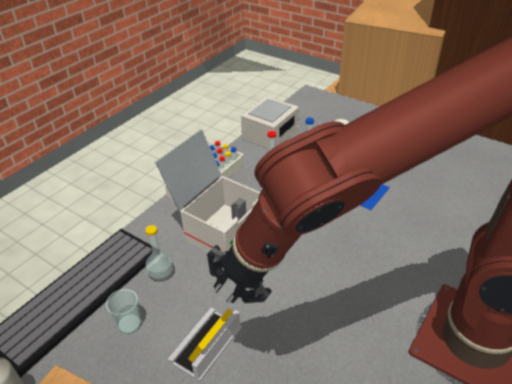

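View pics/w18.png

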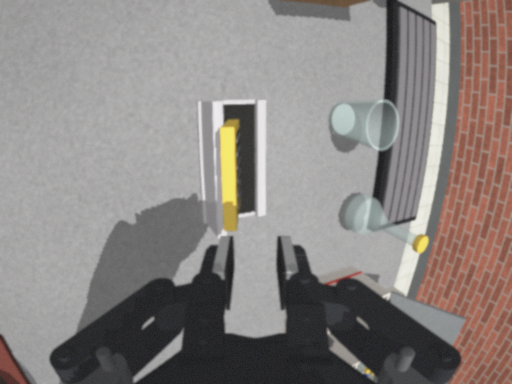

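The panel leans about 25° on the wall, parallel to the stand, and the gripper is clear of it. The cover is open and the blade is on its mat, so I hand in.

```bash
python3 -c "
from bench import *
print(read_state()['time'],sign_off())"
```

```text
the job is handed in; nothing more can be done
23.4833 None
```

The whole job is done and handed in at 23.5 s of the 72 s allowed; no verdict was reported.

- **Cover:** I pried it open with the blade only. It measured about 112° from shut, and it was still open in the last pictures.
- **Blade:** It is back flat on the mat. A check from above right after release showed it wholly inside the mat's edges. In the last side picture the arm hid it, so I did not see it again just before handing in.
- **Panel:** I lifted it from the housing and lowered it until its bottom edge touched the stand's base (about 8 N). I then tilted it towards the wall and let go. The last pictures show it leaning about 25 to 28° with its top edge parallel to the wall (2.9° against 2.8°). The plane fits gave a yaw of 3.6 to 4.2°, a little off that.
- **Glassware:** I never came near it, and no picture showed anything moved.

**What disagreed with the description:**
- **Fingertips:** They sat about 18 mm behind the reported TCP instead of 8 mm ahead. The first grasp of the handle therefore closed on air above it; I corrected for this and the later grasps held.
- **Camera positions:** The two fixed cameras differed by up to about 5 mm in x, so I relied on the wrist camera for the blade and panel grasps.

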